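# Light the job and hold a speaker over its screw posts

## Robot

A 7-joint arm with a two-finger parallel gripper is mounted at the origin on the work surface. World frame = base frame: x ahead of the robot, y to its left, z up, the work surface at z = 0. Lengths are in m, angles in degrees, forces in N, time in s.
With the tool pointing down it reaches from about 0.425 to 0.875 m from the base axis. Payload 4.7 kg.
Tool frame: the origin (TCP) lies between the finger pads; the fingertips stand 22 mm ahead of it and the grasp point (between the pads) lies 3 mm ahead of it; z points along the fingers, y is the line along which they close (so a half turn about z gives the same grasp; the last joint's range is limited). The gripper opens to 87 mm and grips with 3 to 60 N. Pads are 19 mm wide; open, the fingers measure 117 mm over their backs; the gripper's body (75 mm by 190 mm) begins 51 mm behind the grasp point.
Start: joints at [68.188, 18.392, -4.016, 83.108, 1.295, 78.541, -3.26], TCP at [0.25, -0.6, 0.245] pointing down, gripper open.
Joint ranges: [-163.93, 163.93], [-17.29, 119.83], [-79.2, 71.16], [3.27, 140.29], [-89.18, 269.18], [5.43, 117.66], [-154.24, 154.24]. Speed limits (degrees/s): [147.25, 147.25, 180, 180, 180, 180, 180].

## Interface

Orientations are given as [roll, pitch, yaw] about the fixed x, y, z axes, in that order (R = Rz(yaw) Ry(pitch) Rx(roll)).
In Python, from cell import env gives the robot as it stands.
- The arm moves only by the tool drive_tool, never from a script. Its argument "moves" is a list of rows, each a list of 3 entries, a list of its own where there are three numbers: the shift along the tool's x, y, z in mm, then the turn, a rotation vector about the tool's x, y, z in rad, then the closure, from 0 (fully open) to 1 (shut). In form: [[[x, y, z], [wx, wy, wz], jaw], ...]. A call has 1 to 12 rows; each row shifts and turns the commanded pose from where the row before left it, along the tool's axes as they then stand; what a row does not reach is not made up. A row lasts 1/12 s, in which the tool goes at most 41.7 mm and 7.16 degrees, less where a joint would pass 70% of its speed; a pose out of reach is approached as far as the arm can. A call with a gripper value outside its range is refused whole. The fingers move at their own pace and stop on an object; "newtons" is the grip in N (left out, the last holds). Time passes only in rows, so rows that do not move let the fingers close. It gives the time, the measured TCP pose, the force, the opening and the grip force at its end, in the units of the state.
- env.get_obs(): the state, without advancing time (a new reading comes with each control period).
- env.read_camera(name): name is "scene" or "side" or "wrist"; returns (picture, depth): 384x512x3 uint8, blue, green, red; 384x512 float32, m along the optical axis (not along the pixel's ray), 0 where there is no reading.
- env.get_calibration(name): a dict with "fx", "fy", "cx", "cy" (pixels), "k1" (the pictures are not rectified: a ray, as slopes to the right and down, at radius r is drawn at 1 + k1 r^2 times it, then the intrinsics apply), "T" (4x4, takes a point from camera to world coordinates). Camera axes: x right, y down, z forward; pixel columns grow to the right and rows downward; lengths in m; the calibration is good to about 2 mm. A picture is of the moment at which its call begins: read the wrist's pose just before it. get_calibration takes no time and is no camera call; for the wrist camera it gives the pose at the moment of the call.
- env.sign_off(): hands the job in; it is judged then, once.
The state is a dict: "time_s": time; "qpos": joint angles; "joint_velocities": joint speeds; "effort": joint torques, N m; "tool_pos": TCP position; "tool_rot": TCP orientation; "force": force on the tool from outside, world axes, zero at the start; "wrist_torque": the same for the moment, N m; "grip_width": finger opening in m; "grasp_force": force on a finger pad.
Only numpy, scipy, OpenCV 4.12 (cv2) and the standard library are available. Lean on these libraries where they do the work, as an engineer would, in place of code of your own. Each camera call takes 0.05 s, during which the arm holds its last target. There are 200 camera calls.

## Task

We are about to wire a new speaker into the open toy music player: first swing the bench lamp's arm round on its post so that it points straight at the middle of the four speaker screw posts in the shell, and let go of it there. Then take the square-framed speaker by its magnet and hold it face down, level and still, about 15 mm above the tops of those posts, each hole of its frame lined up over its threaded post, with the terminal strip towards the circuit board. Finish while still holding it there, clear of the shell, for the colleague who solders its leads; leave the shell and everything else on the bench where they are.

Things in the scene. Friction and masses are not known exactly. Their poses are not given: they have to be found in the camera images.
- shell: open front shell of a toy music player lying face down, loose, 0.45 kg: shallow tray 120 mm (x) by 180 mm (y), rim 26 mm high, walls 3 mm. Origin under its centre. A carry handle reaches 33 mm out from its +x edge. Its -y half has a slotted grille with four speaker screw posts round it; its +y half has the circuit board and battery well, lower than the rim
- seat (a point): point of the shell midway between the four screw posts (11 mm thick, topped with brass threaded inserts, on a 72 x 72 mm square), level with their tops: 20 mm above the bench, 6 mm below the rim, 38 mm from the shell's centre towards its -y; axes as the shell's
- post0 (a point): centre of the top of the screw post 36, 36 mm (x, y) from the seat; axes as the shell's
- post2 (a point): the same for the diagonally opposite post, -36, -36 mm from the seat
- speaker: loudspeaker to fit, face down, loose, 0.15-0.3 kg: SQUARE steel frame 90 x 90 x 3 mm, a 7 mm hole near each corner; above it a cone to 12 mm, magnet rim (49 mm across) to 15 mm, then an upright round can 46 mm across, 15 to 42 mm above the underside, to grip. Origin: centre of the underside. Terminal strip on its +y side only, to 58 mm out, 9 mm high. Fitted, its axes are parallel to the shell's
- hole0 (a point): centre of the frame hole 36, 36 mm (x, y) from the speaker's origin, at the underside; belongs over post0
- hole2 (a point): the diagonally opposite frame hole, -36, -36 mm from the speaker's origin; belongs over post2
- lamp: bench lamp, fixed: round base 156 mm across, upright post 18 mm thick. Origin under the base's centre, on the post's axis. Its level arm swivels on the post's top, tube centre line 262 mm above the bench, nothing of it above 290 mm
- lamp_arm (a joint): swivel of the lamp's arm about the post, rad: 0 = arm points to world -x, grows anticlockwise seen from above (1.57 = points to world -y), range -0.5 to 2.3. Stiff (0.35 N m, about 3 N at the grip); stays where it is left
- lamp_pivot (a point): on the post's axis at the arm's centre line, 262 mm up; x axis along the arm to the head, z up. The head hangs at the arm's end, reaches 275 mm out from the post and down to 160 mm above the bench, and shines outwards and down straight along the arm's direction, its light centred about 430 mm from the post
- lamp_grip (a point): middle of the rubber grip sleeve on the lamp's arm: 18 mm thick, 60 mm long, 120 mm out from the post's axis; axes as lamp_pivot
- spare_speaker: bystander, loose: a small spare speaker with a ROUND frame 66 mm across, 26 mm high (not the one to fit); origin under its centre
- solder_spool: bystander, loose: spool of solder standing on end, 60 mm across, 45 mm high; origin under its centre
- screwdriver: bystander, loose: screwdriver, 170 mm, lying to the left of the shell; origin under its middle
- pliers: bystander, loose: pliers, about 150 mm, lying further left; origin under their rivet
- screw_dish: bystander, loose: shallow steel dish of screws, 88 mm across, 16 mm high; origin under its centre
- multimeter: bystander, loose: multimeter lying on its back, 75 x 145 mm, 46 mm high over its dial; origin under its centre
- toy_car: bystander, loose: toy car waiting its turn, 120 x 64 mm, 52 mm high; origin under its centre at bench height
Not all that is in view belongs to the job. Leave any brown or pink look-alike of the speaker alone.

How it is judged (in metres and radians):
On the way:
1. the lamp's arm points at the middle of the four speaker posts and is let go, before the speaker is taken (y of seat in the frame of lamp_pivot between -0.055 and 0.055 m and x of seat in the frame of lamp_pivot above 0.2 m and velocity of joint lamp_arm between -0.05 and 0.05 rad/s and contact force between the fingers and lamp below 0.2 N and distance of speaker from where it was at the start of the episode below 0.02 m), for 0.2 s.
At the end, for the whole second after the job is handed in: Lamp at rest, untouched, its arm's line within 55 mm of the middle of the posts; speaker held by the fingers alone, still, level within 0.1 rad, 6 to 25 mm above the posts, each hole within 4 mm of its own post (terminals to the board), clear of the shell, which stays flat within 20 mm of its place (y of seat in the frame of lamp_pivot between -0.055 and 0.055 m and x of seat in the frame of lamp_pivot above 0.2 m and velocity of joint lamp_arm between -0.05 and 0.05 rad/s and contact force between the fingers and lamp below 0.2 N and horizontal distance between hole0 and post0 below 0.004 m and horizontal distance between hole2 and post2 below 0.004 m and z of speaker in the frame of seat between 0.006 and 0.025 m and angle between speaker's own z axis and vertical below 0.1 rad and contact force between the fingers and speaker above 1 N and contact force between speaker and shell below 0.05 N and linear speed of speaker below 0.02 m/s and distance of shell from where it was at the start of the episode below 0.02 m and angle between shell's own z axis and vertical below 0.05 rad); the arm keeps its last pose, push and grip.
It fails at once if a bystander is moved more than 30 mm (distance of any of spare_speaker, solder_spool, screwdriver, pliers, screw_dish, multimeter, toy_car from where it was at the start of the episode above 0.03 m).
It fails at once if the shell is moved more than 20 mm (distance of shell from where it was at the start of the episode above 0.02 m).
It also fails if it takes over 61 s, if anything falls off the work surface, if the arm or the gripper's body presses on something with over 40 N, if the wrist force passes 120 N, or if a joint passes its speed limit or range.

## Working session

There is one attempt and no reset: what is moved stays moved. The work goes in short steps, Python scripts to look and compute and a tool call to move; the robot and the scene stay as the last step left them, time stands still between calls to the robot, and variables do not carry over. Pictures are saved under pics/ and viewed, at most 10 in all, crops included, and the job is handed in when it is done.

Besides the shell and the picture viewer there is one more tool, called after "Call:" in YAML: its name, and indented under it one key for each argument. drive_tool: Moves the arm, as the interface text tells. Its arguments: {"type":"object","properties":{"moves":{"type":"array"},"newtons":{"type":"number"}},"required":["moves"]}

```bash
mkdir -p pics; cat > h.py <<'E'
import numpy as np, cv2, pickle
from cell import env
def grab(n, f):
    c=env.get_calibration(n); p,d=env.read_camera(n); pickle.dump((c,p,d),open(f'pics/{f}.pkl','wb')); cv2.imwrite(f'pics/{f}.png',p); return c,p,d
def load(f): return pickle.load(open(f'pics/{f}.pkl','rb'))
def rays(c,uv):
    uv=np.asarray(uv,float).reshape(-1,1,2)
    K=np.array([[c['fx'],0,c['cx']],[0,c['fy'],c['cy']],[0,0,1]])
    return cv2.undistortPoints(uv,K,np.array([c['k1'],0,0,0.]))[:,0]
def onplane(c,uv,z):
    r=rays(c,uv); T=np.array(c['T']); d=np.c_[r,np.ones(len(r))]@T[:3,:3].T; o=T[:3,3]
    return o+d*((z-o[2])/d[:,2])[:,None]
def cloud(c,d):
    h,w=d.shape; u,v=np.meshgrid(np.arange(w),np.arange(h)); r=rays(c,np.c_[u.ravel(),v.ravel()])
    T=np.array(c['T']); P=np.c_[r,np.ones(len(r))]*d.ravel()[:,None]; P=P@T[:3,:3].T+T[:3,3]
    P[d.ravel()==0]=np.nan
    return P.reshape(h,w,3)
E
python3 - <<'E'
from h import *
a=grab('scene','s0'); b=grab('side','d0')
cv2.imwrite('pics/s0b.png',cv2.resize(a[1],(768,576),interpolation=cv2.INTER_CUBIC))
cv2.imwrite('pics/d0b.png',cv2.resize(b[1],(768,576),interpolation=cv2.INTER_CUBIC))
for c in (a[0],b[0]): print(np.round(c['T'],3),c['fx'],c['k1'])
E
```

```text
[[ 0.603  0.471 -0.644  1.452]
 [ 0.797 -0.35   0.492 -0.718]
 [ 0.006 -0.81  -0.586  1.06 ]
 [ 0.     0.     0.     1.   ]] 457.7398049589577 -0.026434916175541265
[[-0.789 -0.344  0.509 -0.116]
 [-0.614  0.419 -0.668  0.847]
 [ 0.017 -0.84  -0.542  0.843]
 [ 0.     0.     0.     1.   ]] 466.8395738642942 0.04789542147900414
```

View pics/s0b.png

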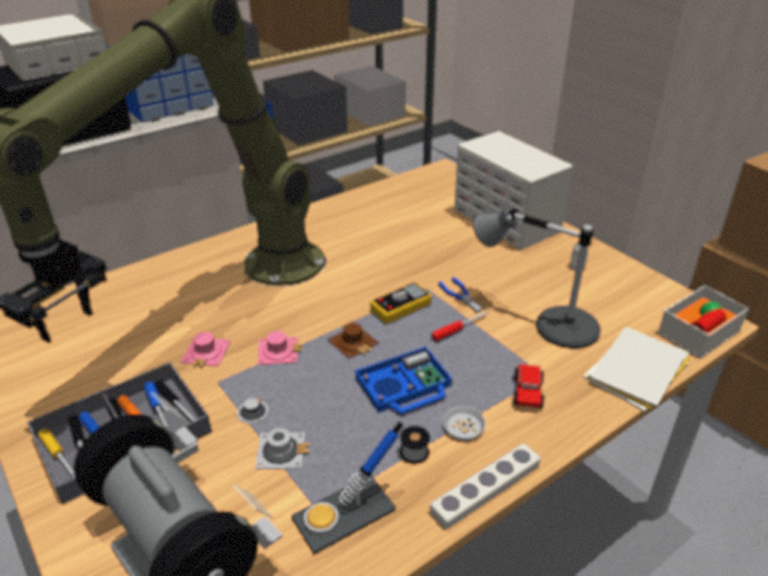

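View pics/d0b.png

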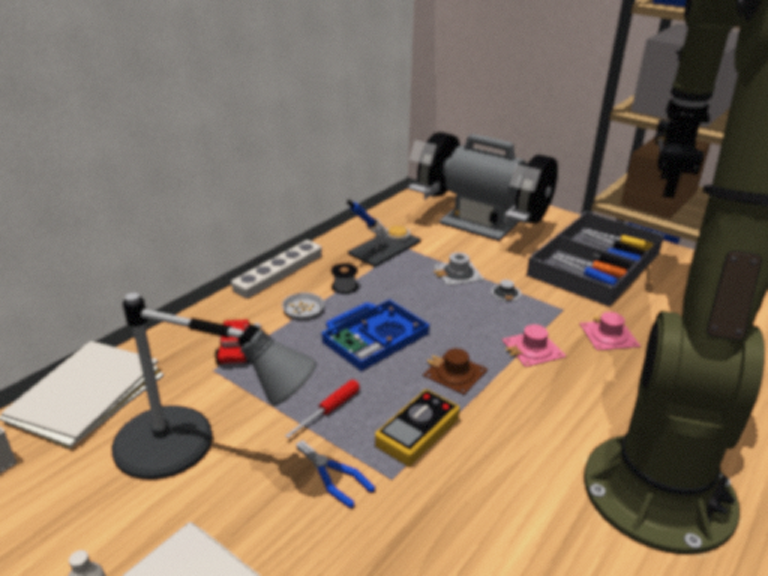

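Scene picture (768 px scale): the look-alikes are pink at (205,347) and (278,347), brown at (352,337), the small round grey spare at (252,408), and the grey square-framed one at (280,447). The last fits the description. The shell is at (403,380) and the lamp post top at (587,232), with its grip near (540,222). I'll measure these and check the choice in a crop.

```bash
python3 - <<'E'
from h import *
for f in ('s0','d0'):
    c,p,d=load(f); P=cloud(c,d); hsv=cv2.cvtColor(p,cv2.COLOR_BGR2HSV); x,y,z=P[...,0],P[...,1],P[...,2]
    print(f)
    # shell blue
    m=(hsv[...,0]>100)&(hsv[...,0]<125)&(hsv[...,1]>150)&(hsv[...,2]>60)&(z>0.003)&(z<0.04)
    n,l,s,ce=cv2.connectedComponentsWithStats(m.astype(np.uint8))
    for i in range(1,n):
        if s[i,4]>150:
            Q=P[l==i]; print('blue',s[i],np.round(Q.mean(0),3),np.round(np.nanpercentile(Q[:,2],98),3))
    # tall silver speaker region: z 0.03-0.05 grey
    m=(hsv[...,1]<70)&(z>0.006)&(z<0.07)&(x>0.2)&(x<1)
    n,l,s,ce=cv2.connectedComponentsWithStats(m.astype(np.uint8))
    for i in range(1,n):
        if s[i,4]>60:
            Q=P[l==i]; print('grey',s[i],np.round(np.nanmean(Q,0),3),np.round(np.nanpercentile(Q[:,2],98),3))
    m=(z>0.245)&(z<0.285)&(x>0.4)&(y>0)
    n,l,s,ce=cv2.connectedComponentsWithStats(m.astype(np.uint8))
    for i in range(1,n):
        if s[i,4]>40:
            Q=P[l==i]; print('lamp',s[i],np.round(np.nanmin(Q,0),3),np.round(np.nanmax(Q,0),3),np.round(np.nanmean(Q,0),3))
a=load('s0')[1]; b=load('d0')[1]
A=cv2.resize(a[255:325,150:220],(400,400),interpolation=cv2.INTER_CUBIC); B=cv2.resize(a[225:285,230:310],(400,300),interpolation=cv2.INTER_CUBIC)
C=cv2.resize(b[155:215,270:340],(400,300),interpolation=cv2.INTER_CUBIC)
o=np.zeros((600,800,3),np.uint8);o[:400,:400]=A;o[:300,400:]=B;o[300:,400:]=C
cv2.imwrite('pics/crop1.png',o)
E
```

```text
s0
blue [ 238  237   62   39 1121] [ 0.59  -0.05   0.013] 0.029
grey [ 413   77   99   46 1003] [0.289 1.485 0.038] 0.069
grey [336 150  38  16 323] [0.337 0.605 0.034] 0.067
grey [292 187  29  21  79] [0.438 0.278 0.013] 0.021
grey [254 189  30  16 221] [0.361 0.138 0.04 ] 0.049
grey [ 440  190   59   48 1023] [0.878 0.635 0.043] 0.069
grey [358 204  42  28 851] [0.68  0.392 0.023] 0.054
grey [ 391  218   68   53 1979] [0.87  0.411 0.024] 0.03
grey [269 234  17  11 125] [0.551 0.027 0.02 ] 0.028
grey [  19  242  121   93 2308] [ 0.332 -0.58   0.028] 0.053
grey [158 263  21  19 200] [ 0.464 -0.342  0.016] 0.031
grey [294 270  30  24 315] [ 0.752 -0.006  0.011] 0.019
grey [267 282  20  26 303] [ 0.754 -0.138  0.036] 0.05
grey [174 284  28  26 429] [ 0.596 -0.349  0.026] 0.047
grey [ 287  296   73   56 1496] [ 0.906 -0.093  0.029] 0.035
grey [ 195  317   68   51 1461] [ 0.795 -0.327  0.017] 0.063
grey [ 74 356  26  28 402] [ 0.65  -0.668  0.015] 0.019
lamp [325 139  71  25 437] [0.445 0.311 0.245] [0.685 0.425 0.284] [0.569 0.366 0.264]
d0
blue [ 215  201   71   45 1042] [ 0.588 -0.029
[... 407 characters left out ...]
.035
grey [296 168  20  18 252] [ 0.58  -0.333  0.025] 0.047
grey [222 178  15  16 164] [ 0.737 -0.118  0.029] 0.048
grey [330 186  15  14 116] [ 0.456 -0.329  0.018] 0.03
grey [189 195  27  18 152] [ 0.761 -0.014  0.011] 0.017
grey [   0  228   97   70 3665] [0.858 0.437 0.023] 0.028
grey [237 228  17  11  89] [0.55  0.032 0.019] 0.024
grey [255 264  41  34 676] [0.358 0.145 0.037] 0.045
grey [  75  271   66   48 2324] [0.653 0.421 0.022] 0.052
grey [191 272  25  19  66] [0.511 0.239 0.015] 0.018
grey [  0 289  10  24 148] [0.811 0.585 0.031] 0.067
grey [198 294  21  17 139] [0.457 0.284 0.011] 0.015
lamp [  82  198  111   43 1188] [0.444 0.32  0.245] [0.682 0.427 0.285] [0.55  0.374 0.263]
```

View pics/crop1.png

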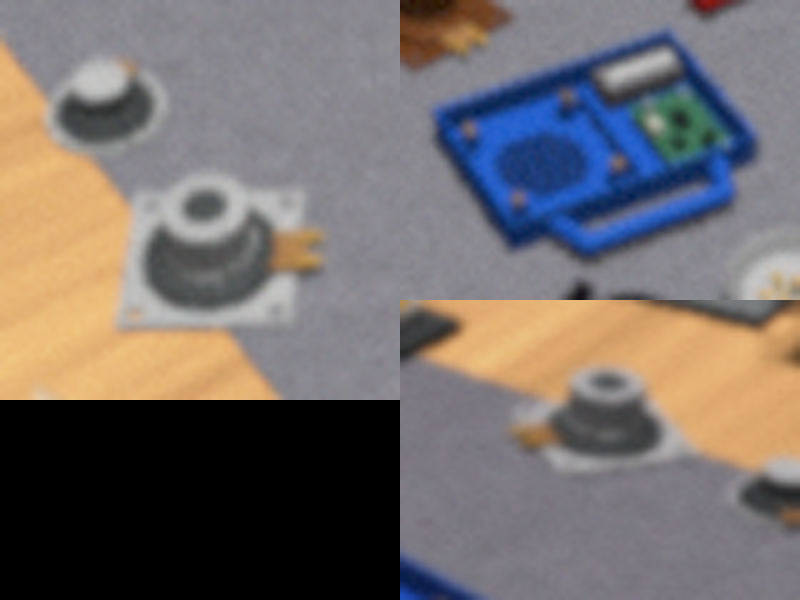

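The crop confirms the choice: a square light-grey frame with four holes and one terminal strip, at scene px (186,300); the round spare next to it has no square frame. In the shell the four brass posts lie on the board-free half. Next I'll compute the exact numbers.

```bash
python3 - <<'E'
from h import *
c,p,d=load('s0'); 
uv=np.array([[470,130],[568,97],[618,163],[520,200]])*1.; uv=np.c_[230+(uv[:,0]-400)/5,225+uv[:,1]/5]-.4
Q=onplane(c,uv,.02); print('posts',np.round(Q,4),'mean',Q.mean(0).round(4),'sides',np.linalg.norm(Q-np.roll(Q,1,0),axis=1).round(4))
e=Q[1]-Q[0]+Q[2]-Q[3]; print('shell y dir',np.degrees(np.arctan2(e[1],e[0])))
# speaker: frame corners crop scale 400/70
k=70/400
uv=np.array([[132,190],[305,190],[293,322],[120,328],[320,250],[290,250]])*k+[150,255]-.4
Q=onplane(c,uv,.003); print('spk',Q.round(4),Q[:4].mean(0).round(4),np.linalg.norm(Q[:4]-np.roll(Q[:4],1,0),axis=1).round(4))
e=Q[1]-Q[0]+Q[2]-Q[3]; print('term dir',np.degrees(np.arctan2(e[1],e[0])), np.degrees(np.arctan2(*(Q[4]-Q[:4].mean(0))[[1,0]])))
for f in ('s0','d0'):
    c,p,d=load(f); P=cloud(c,d); x,y,z=P[...,0],P[...,1],P[...,2]
    T=np.array(c['T'])[:3,3]
    m=(x>.6)&(x<.78)&(y>.33)&(y<.5)&(z>.06)&(z<.22); Q=P[m]; 
    Q=Q[np.linalg.norm(Q[:,:2]-np.median(Q[:,:2],0),axis=1)<.02]
    q=Q.mean(0); v=(q-T)[:2]; v/=np.linalg.norm(v); print(f,'post',len(Q),q.round(4),'axis',(q[:2]+v*.007).round(4))
    m=(z>.25)&(z<.28)&(x>.52)&(x<.65)&(y>0.25)&(y<.5)
    Q=P[m]; l=np.polyfit(Q[:,0],Q[:,1],1); print('arm ang',np.degrees(np.arctan(l[0])),'y at .68',np.polyval(l,.68),len(Q))
    m=(z>.038)&(z<.05)&(abs(x-.59)<.06)&(abs(y+.34)<.06); Q=P[m]; print('spk top',np.nanmean(Q,0).round(4),np.nanmin(Q,0),np.nanmax(Q,0),m.sum())
print(env.get_obs())
E
```

```text
posts [[ 0.5285 -0.0967  0.02  ]
 [ 0.5415 -0.0254  0.02  ]
 [ 0.6115 -0.0375  0.02  ]
 [ 0.6007 -0.1083  0.02  ]] mean [ 0.5705 -0.067   0.02  ] sides [0.0731 0.0724 0.071  0.0716]
shell y dir 80.50465134092788
spk [[ 0.5196 -0.3557  0.003 ]
 [ 0.5749 -0.2814  0.003 ]
 [ 0.6481 -0.3324  0.003 ]
 [ 0.5991 -0.4047  0.003 ]
 [ 0.6155 -0.2966  0.003 ]
 [ 0.6062 -0.3092  0.003 ]] [ 0.5854 -0.3435  0.003 ] [0.0933 0.0926 0.0892 0.0874]
term dir 54.57400273980921 57.31696136307635
s0 post 202 [0.6715 0.4045 0.1431] axis [0.6675 0.4103]
arm ang 20.888595643475778 y at .68 0.41146925560288916 174
spk top [ 0.5891 -0.3453  0.0429] [ 0.5649504  -0.36805758  0.03802808] [ 0.61299236 -0.32276887  0.04844183] 161
d0 post 453 [0.662  0.4136 0.1435] axis [0.6681 0.4102]
arm ang 19.02424783982602 y at .68 0.4178311106823137 414
spk top [ 0.585  -0.3399  0.043 ] [ 0.56204456 -0.36545285  0.03821875] [ 0.60723713 -0.31771845  0.04886099] 84
{'time_s': 0.1, 'qpos': array([68.18727527, 18.43512022, -4.01532718, 83.168661  ,  1.29518656,
       78.54435552, -3.2591045 ]), 'joint_velocities': array([-0.02560107, -0.0981345 , -0.0271255 , -0.07038815,  0.0026809 ,
       -0.03727424, -0.09884772]), 'effort': array([-8.94401510e-04, -4.92570949e+01, -4.06114385e-01, -3.13400137e+01,
       -6.40951213e-02,  3.94766859e-02,  5.34636740e-05]), 'tool_pos': array([ 0.24977312, -0.59956952,  0.24356081]), 'tool_rot': array([-1.79897112e+02,  5.94076837e-03,  2.26230801e+01]), 'force': array([0.07844574, 1.24654724, 0.13438053]), 'wrist_torque': array([ 0.02427509, -0.01070206,  0.01507108]), 'grasp_force': 0.0, 'grip_width': 0.08703529576962649}
```

```bash
cat >> h.py <<'E'
from scipy.spatial.transform import Rotation as R
def go(pts, yaw=None):
    "world waypoints -> tool-axis shifts in mm from the present pose (then turn)"
    o=env.get_obs(); p=np.array(o['tool_pos']); r=R.from_euler('xyz',o['tool_rot'],degrees=True)
    print('at',p.round(4),np.round(o['tool_rot'],2),'t',o['time_s'])
    for q in pts:
        q=np.array(q); v=r.inv().apply(q-p)*1000; print(q.round(4),'shift',v.round(1),'len',np.linalg.norm(v).round(0)); p=q
    if yaw is not None:
        t=(r.inv()*R.from_euler('xyz',[180,0,yaw],degrees=True)).as_rotvec(); print('turn',t.round(4))
E
python3 - <<'E'
from h import *
go([[.5,-.35,.36],[.60,0,.36],[.555,.369,.36],[.555,.369,.265]],20)
c,p,d=load('s0'); P=cloud(c,d); m=(P[...,2]>.06)&(P[...,1]<-.05)&(P[...,1]>-.5)&(P[...,0]>.6)&(P[...,0]<.9); Q=P[m]; print(Q.min(0),Q.max(0),Q[np.argsort(Q[:,0])[:5]])
E
```

```text
at [ 0.2498 -0.5996  0.2436] [-1.799e+02  1.000e-02  2.262e+01] t 0.1
[ 0.5  -0.35  0.36] shift [ 327.  -134.3 -116.2] len 372.0
[0.6  0.   0.36] shift [ 226.9 -284.6    0.5] len 364.0
[0.555 0.369 0.36 ] shift [ 100.4 -357.9    0.6] len 372.0
[0.555 0.369 0.265] shift [ 0.   0.2 95. ] len 95.0
turn [-0.0018  0.0001  0.0458]
[ 0.77219741 -0.49997453  0.06008519] [ 0.83520149 -0.20097907  0.20803509] [[ 0.77219741 -0.48608793  0.17310421]
 [ 0.77267514 -0.47753769  0.0971835 ]
 [ 0.77301675 -0.28465006  0.08524564]
 [ 0.7734709  -0.47486925  0.09987619]
 [ 0.77464277 -0.29914057  0.07286364]]
```

Call:
drive_tool:
  moves:
    - [[32.7,-13.4,-11.6],[0,0,0],0]
    - [[32.7,-13.4,-11.6],[0,0,0],0]
    - [[32.7,-13.4,-11.6],[0,0,0],0]
    - [[32.7,-13.4,-11.6],[0,0,0],0]
    - [[32.7,-13.4,-11.6],[0,0,0],0]
    - [[32.7,-13.4,-11.6],[0,0,0],0]
    - [[32.7,-13.4,-11.6],[0,0,0],0]
    - [[32.7,-13.4,-11.6],[0,0,0],0]
    - [[32.7,-13.4,-11.6],[0,0,0],0]
    - [[32.7,-13.4,-11.6],[0,0,0],0]

```text
time_s: 0.93
tool_pos: [0.501, -0.3491, 0.3608]
tool_rot: [-180.0, 0.0, 22.6]
force: [0.3, -1.3, 0.7]
grip_width: 0.0871
grasp_force: 0.0
```

Call:
drive_tool:
  moves:
    - [[22.7,-28.5,0],[0,0,0],0]
    - [[22.7,-28.5,0],[0,0,0],0]
    - [[22.7,-28.5,0],[0,0,0],0]
    - [[22.7,-28.5,0],[0,0,0],0]
    - [[22.7,-28.5,0],[0,0,0],0]
    - [[22.7,-28.5,0],[0,0,0],0]
    - [[22.7,-28.5,0],[0,0,0],0]
    - [[22.7,-28.5,0],[0,0,0],0]
    - [[22.7,-28.5,0],[0,0,0],0]
    - [[22.7,-28.5,0],[0,0,0],0]
    - [[0,0,0],[0,0,0],0]

```text
time_s: 1.85
tool_pos: [0.6004, 0.0103, 0.36]
tool_rot: [-179.7, -0.1, 23.4]
force: [-0.9, 1.7, 0.3]
grip_width: 0.087
grasp_force: 0.0
```

```bash
python3 - <<'E'
from h import *
go([[.555,.369,.36]],20); print(env.get_obs()['force'])
E
```

```text
at [0.6004 0.0103 0.36  ] [-1.7967e+02 -1.2000e-01  2.3370e+01] t 1.85
[0.555 0.369 0.36 ] shift [ 100.6 -347.3    2.2] len 362.0
turn [-0.0058 -0.002   0.0588]
[-0.91658447  1.65482637  0.31924539]
```

Call:
drive_tool:
  moves:
    - [[10,-34.7,0],[0,0,0.005],0]
    - [[10,-34.7,0],[0,0,0.005],0]
    - [[10,-34.7,0],[0,0,0.005],0]
    - [[10,-34.7,0],[0,0,0.005],0]
    - [[10,-34.7,0],[0,0,0.005],0]
    - [[10,-34.7,0],[0,0,0.005],0]
    - [[10,-34.7,0],[0,0,0.005],0]
    - [[10,-34.7,0],[0,0,0.005],0]
    - [[10,-34.7,0],[0,0,0.005],0]
    - [[10,-34.7,0],[0,0,0],0]
    - [[0,0,0],[0,0,0],0]
    - [[0,0,0],[0,0,0],0]

```text
time_s: 2.85
tool_pos: [0.5653, 0.3623, 0.3593]
tool_rot: [-179.9, 0.1, 20.4]
force: [-0.5, -0.4, -0.3]
grip_width: 0.0869
grasp_force: 0.0
```

```bash
python3 - <<'E'
from h import *
go([[.555,.369,.36],[.555,.369,.265]],20)
a=grab('wrist','w1'); P=cloud(a[0],a[2]); x,y,z=np.moveaxis(P,-1,0)
m=(z>.25)&(z<.28)&(x<.63)&(x>.49)
Q=P[m];print(m.sum()); 
if m.sum()>50:
    print(Q.mean(0),np.polyfit(Q[:,0],Q[:,1],1)[0], np.polyval(np.polyfit(Q[:,0],Q[:,1],1),.555),np.percentile(Q[:,2],98))
print(env.get_obs()['qpos'])
E
```

```text
at [0.5653 0.3623 0.3593] [-1.7993e+02  1.4000e-01  2.0370e+01] t 2.85
[0.555 0.369 0.36 ] shift [-7.3 -9.9 -0.7] len 12.0
[0.555 0.369 0.265] shift [ 0.2  0.1 95. ] len 95.0
turn [-0.0012  0.0024  0.0065]
2739
[0.56144275 0.37133797 0.26750165] 0.3623780475200517 0.36900326165415187 0.2717676252593154
[  -8.62798913   23.98395511  -38.64870222   67.1395765    14.72623107
   93.67251352 -113.68451821]
```

View pics/w1.png

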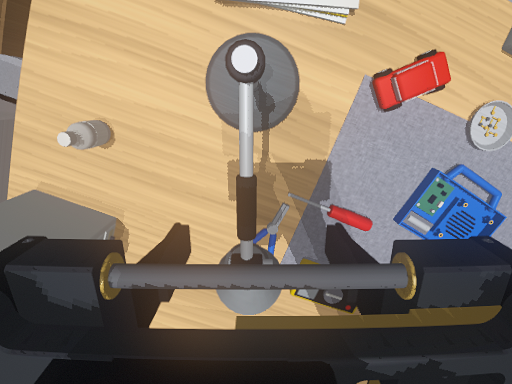

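The wrist view shows the lamp arm running from the post (245,60) through the dark grip sleeve (247,205) to the head (248,285), between the open fingers. I'll descend around the sleeve.

Call:
drive_tool:
  moves:
    - [[-7.3,-9.9,0],[0,0,0.006],0]
    - [[0,0,0],[0,0,0],0]
    - [[0,0,32],[0,0,0],0]
    - [[0,0,32],[0,0,0],0]
    - [[0,0,30],[0,0,0],0]
    - [[0,0,0],[0,0,0],0.65]
    - [[0,0,0],[0,0,0],0.65]
    - [[0,0,0],[0,0,0],0.65]
    - [[0,0,0],[0,0,0],0.65]
    - [[0,0,0],[0,0,0],0.65]
  newtons: 10

```text
time_s: 3.73
tool_pos: [0.5576, 0.3669, 0.2691]
tool_rot: [-179.9, -0.2, 19.7]
force: [-0.8, 0.1, 0.6]
grip_width: 0.0618
grasp_force: 0.0
```

```bash
python3 - <<'E'
from h import *
go([[.555,.369,.265]],20)
# arc: chords per 3 deg step in tool frame
a=np.radians(3); print('per 4deg', 120*np.sin(np.radians(4)),120*(1-np.cos(np.radians(4))), np.radians(4))
E
```

```text
at [0.5576 0.3669 0.2691] [-179.95   -0.22   19.69] t 3.7333
[0.555 0.369 0.265] shift [-1.8 -2.8  4.1] len 5.0
turn [-0.0009 -0.0038 -0.0055]
per 4deg 8.370776849295037 0.2923139688210963 0.06981317007977318
```

Call:
drive_tool:
  moves:
    - [[-1.8,-2.8,4],[0,0,0],0.7]
    - [[0,0,0],[0,0,0],0.7]
    - [[0,0,0],[0,0,0],0.7]
    - [[0,0,0],[0,0,0],0.7]
    - [[0,0,0],[0,0,0],0.7]
    - [[0,0,0],[0,0,0],0.7]
    - [[0,0,0],[0,0,0],0.7]
    - [[0,0,0],[0,0,0],0.7]

```text
time_s: 4.4
tool_pos: [0.5543, 0.3682, 0.2625]
tool_rot: [180.0, 0.0, 19.7]
force: [1.1, -0.2, -0.1]
grip_width: 0.0265
grasp_force: 0.0
```

Call:
drive_tool:
  moves:
    - [[0.2,6.3,0],[0,0,-0.0524],0.7]
    - [[0.2,6.3,0],[0,0,-0.0524],0.7]
    - [[0.2,6.3,0],[0,0,-0.0524],0.7]
    - [[0.2,6.3,0],[0,0,-0.0524],0.7]
    - [[0.2,6.3,0],[0,0,-0.0524],0.7]
    - [[0.2,6.3,0],[0,0,-0.0524],0.7]
    - [[0.2,6.3,0],[0,0,-0.0524],0.7]
    - [[0.2,6.3,0],[0,0,-0.0524],0.7]
    - [[0.2,6.3,0],[0,0,-0.0524],0.7]
    - [[0.2,6.3,0],[0,0,-0.0524],0.7]

```text
time_s: 5.23
tool_pos: [0.5883, 0.3189, 0.2625]
tool_rot: [-179.8, 0.0, 50.0]
force: [-3.2, 2.6, 0.1]
grip_width: 0.0264
grasp_force: 2.0
```

Call:
drive_tool:
  moves:
    - [[0.3,6.3,0],[0,0,-0.0524],0.7]
    - [[0.3,6.3,0],[0,0,-0.0524],0.7]
    - [[0.3,6.3,0],[0,0,-0.0524],0.7]
    - [[0.3,6.3,0],[0,0,-0.0524],0.7]
    - [[0.3,6.3,0],[0,0,-0.0524],0.7]
    - [[0.3,6.3,0],[0,0,-0.0524],0.7]
    - [[0.3,6.3,0],[0,0,-0.0524],0.7]
    - [[0.3,6.3,0],[0,0,-0.0524],0.7]
    - [[0.3,6.3,0],[0,0,-0.0524],0.7]
    - [[0.3,6.3,0],[0,0,-0.0524],0.7]
    - [[0,0,0],[0,0,0],0.7]
    - [[0,0,0],[0,0,0],0.7]

```text
time_s: 6.23
tool_pos: [0.6472, 0.2917, 0.2622]
tool_rot: [-180.0, -0.0, 79.6]
force: [0.2, 0.2, 0.5]
grip_width: 0.026
grasp_force: 0.0
```

```bash
cat >> h.py <<'E'
def lamp(f):
    a=grab('side',f); P=cloud(a[0],a[2]); x,y,z=np.moveaxis(P,-1,0)
    m=(z>.25)&(z<.275)&(np.hypot(x-.668,y-.4102)<.21)&(np.hypot(x-.668,y-.4102)>.02)&(abs(x-.65)<.08)
    Q=P[m]; print(len(Q)); l=np.polyfit(Q[:,1],Q[:,0],1); print('arm ang',90-np.degrees(np.arctan(l[0])),'x at pivot y',np.polyval(l,.4102),'x at seat y',np.polyval(l,-.067))
    print('head', np.nanmean(P[(z>.16)&(z<.24)&(abs(x-.62)<.09)&(y>.08)&(y<.22)],0))
E
python3 - <<'E'
from h import *
go([]); lamp('d2')
E
```

```text
at [0.6472 0.2917 0.2622] [-1.7999e+02 -1.0000e-02  7.9640e+01] t 6.2333
480
arm ang 74.13264353793402 x at pivot y 0.6696928085374343 x at seat y 0.5340527049042623
head [0.5949811  0.19251199 0.21367511]
```

Call:
drive_tool:
  moves:
    - [[0,5,0],[0,0,-0.04],0.7]
    - [[0,0,0],[0,0,0],0.7]
    - [[0,-4,0],[0,0,0],0.4]
    - [[0,0,0],[0,0,0],0]
    - [[0,0,0],[0,0,0],0]
    - [[0,0,0],[0,0,0],0]
    - [[0,0,0],[0,0,0],0]
    - [[0,0,-30],[0,0,0],0]
    - [[0,0,-35],[0,0,0],0]
    - [[0,0,-35],[0,0,0],0]
    - [[0,0,0],[0,0,0],0]
    - [[0,0,0],[0,0,0],0]

```text
time_s: 7.28
tool_pos: [0.6485, 0.2924, 0.3656]
tool_rot: [179.8, -0.2, 82.0]
force: [-0.0, 0.1, 0.1]
grip_width: 0.083
grasp_force: 0.0
```

```bash
python3 - <<'E'
from h import *
go([]); lamp('d3')
a=grab('wrist','w3'); P=cloud(a[0],a[2]); x,y,z=np.moveaxis(P,-1,0)
m=(z>.25)&(z<.28)&(abs(x-.65)<.08)&(y<.40)&(y>.2); Q=P[m]; print(len(Q)); l=np.polyfit(Q[:,1],Q[:,0],1); print('arm ang',90-np.degrees(np.arctan(l[0])),'x at pivot y',np.polyval(l,.4102),'x at seat y',np.polyval(l,-.067))
E
```

```text
at [0.6485 0.2924 0.3656] [179.76  -0.19  82.02] t 7.2833
658
arm ang 78.46639081514826 x at pivot y 0.6666561707538075 x at seat y 0.569277190715059
head [0.60301685 0.1915642  0.21297106]
3768
arm ang 80.53521776589086 x at pivot y 0.6680374437616762 x at seat y 0.5884830522962361
```

View pics/w3.png

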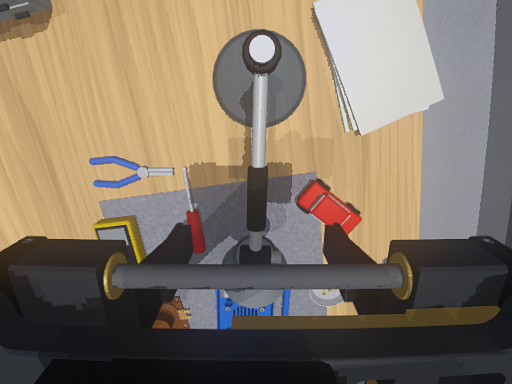

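The wrist view shows the arm running from the post (262,50) towards the shell's grille (250,310). The measured line misses the seat by 0 to 18 mm, against 55 allowed, and the lamp is released. Next is a wrist look at the posts on the way to the speaker.

```bash
python3 - <<'E'
from h import *
go([[.556,-.165,.36]],80.5)
E
```

```text
at [0.6479 0.2914 0.3618] [-1.7998e+02  4.0000e-02  8.2030e+01] t 7.3833
[ 0.556 -0.165  0.36 ] shift [-464.7  -27.7    2.1] len 466.0
turn [-0.0003  0.0007  0.0267]
```

Call:
drive_tool:
  moves:
    - [[-38.8,-2.3,0],[0,0,0],0]
    - [[-38.8,-2.3,0],[0,0,0],0]
    - [[-38.8,-2.3,0],[0,0,0],0]
    - [[-38.8,-2.3,0],[0,0,0],0]
    - [[-38.8,-2.3,0],[0,0,0],0]
    - [[-38.8,-2.3,0],[0,0,0],0]
    - [[-38.8,-2.3,0],[0,0,0],0]
    - [[-38.8,-2.3,0],[0,0,0],0]
    - [[-38.8,-2.3,0],[0,0,0],0]
    - [[-38.8,-2.3,0],[0,0,0],0]
    - [[-38.8,-2.3,0],[0,0,0],0]
    - [[-38.8,-2.3,0],[0,0,0.025],0]

```text
time_s: 8.38
tool_pos: [0.5545, -0.1681, 0.3609]
tool_rot: [-179.9, 0.0, 80.5]
force: [0.9, 0.0, -0.7]
grip_width: 0.0866
grasp_force: 0.0
```

Call:
drive_tool:
  moves:
    - [[0,0,0],[0,0,0],0]
    - [[0,0,0],[0,0,0],0]
    - [[0,0,0],[0,0,0],0]
    - [[0,0,0],[0,0,0],0]

```text
time_s: 8.72
tool_pos: [0.5561, -0.1641, 0.3618]
tool_rot: [-179.9, -0.0, 80.7]
force: [0.6, -0.4, 0.8]
grip_width: 0.087
grasp_force: 0.0
```

```bash
python3 - <<'E'
from h import *
go([[.549,-.425,.30]],65)
a=grab('wrist','w4')
E
```

```text
at [ 0.5561 -0.1641  0.3618] [-1.7993e+02 -5.0000e-02  8.0740e+01] t 8.7167
[ 0.549 -0.425  0.3  ] shift [-258.7   35.    61.6] len 268.0
turn [-0.0012 -0.0007  0.2747]
```

View pics/w4.png

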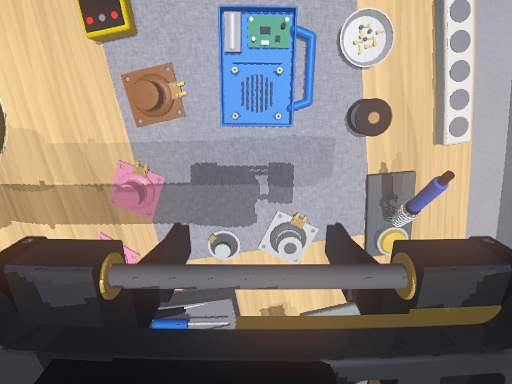

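```bash
python3 - <<'E'
from h import *
c,p,d=load('w4')
hsv=cv2.cvtColor(p,cv2.COLOR_BGR2HSV)
uv=[]
for (u,v) in [(235,70),(281,71),(278,116),(236,115)]:
    w=p[v-7:v+8,u-7:u+8].astype(int); m=(w[...,2]-w[...,0]>-10)
    ys,xs=np.nonzero(m); uv.append([u-7+xs.mean(),v-7+ys.mean()]); print(m.sum(),end=' ')
Q=onplane(c,uv,.02); ce=Q.mean(0); print(Q.round(4),'seat',ce.round(4),np.linalg.norm(Q-np.roll(Q,1,0),axis=1).round(4))
e=Q[0]-Q[3]+Q[1]-Q[2]; print('shell y dir',np.degrees(np.arctan2(e[1],e[0])))
f=Q[1]-Q[0]+Q[2]-Q[3]; print('shell x dir',np.degrees(np.arctan2(f[1],f[0])))
c,p,d=load('s0'); P=cloud(c,d); x,y,z=np.moveaxis(P,-1,0)
m=(x>.3)&(x<.85)&(y<-.45)&(y>-.8)&(z<.6)&(z>.2); Q=P[m]; print(len(Q)); m2=(x>.5)&m; print(P[m2].min(0) if m2.any() else 0,P[m2].max(0) if m2.any() else 0)
go([[.51,-.50,.36]],65)
E
```

```text
23 21 20 21 [[ 0.5417 -0.0243  0.02  ]
 [ 0.6129 -0.0365  0.02  ]
 [ 0.6007 -0.108   0.02  ]
 [ 0.5295 -0.0956  0.02  ]] seat [ 0.5712 -0.0661  0.02  ] [0.0723 0.0722 0.0725 0.0722]
shell y dir 80.31774008188269
shell x dir -9.80268098804084
1948
[ 0.5100562  -0.65452453  0.20000306] [ 0.84092162 -0.4963076   0.23070265]
at [ 0.5563 -0.1639  0.3621] [-1.7996e+02 -4.0000e-02  8.0770e+01] t 8.7667
[ 0.51 -0.5   0.36] shift [-339.2    8.2    1.9] len 339.0
turn [-0.0008 -0.0005  0.2753]
```

Call:
drive_tool:
  moves:
    - [[-37.7,0.9,0],[0,0,0],0]
    - [[-37.7,0.9,0],[0,0,0],0]
    - [[-37.7,0.9,0],[0,0,0],0]
    - [[-37.7,0.9,0],[0,0,0],0]
    - [[-37.7,0.9,0],[0,0,0],0]
    - [[-37.7,0.9,0],[0,0,0],0]
    - [[-37.7,0.9,0],[0,0,0],0]
    - [[-37.7,0.9,0],[0,0,0],0]
    - [[-37.7,0.9,0],[0,0,0],0]
    - [[0,0,0],[0,0,0.092],0]
    - [[0,0,0],[0,0,0.092],0]
    - [[0,0,0],[0,0,0.091],0]

```text
time_s: 9.77
tool_pos: [0.5097, -0.5013, 0.3615]
tool_rot: [-180.0, -0.1, 64.7]
force: [0.6, 0.3, 0.2]
grip_width: 0.0871
grasp_force: 0.0
```

Call:
drive_tool:
  moves:
    - [[0,0,0],[0,0,0],0]
    - [[0,0,0],[0,0,0],0]
    - [[0,0,0],[0,0,0],0]
    - [[0,0,0],[0,0,0],0]

```text
time_s: 10.1
tool_pos: [0.5091, -0.5013, 0.3627]
tool_rot: [180.0, 0.0, 65.0]
force: [-0.0, -0.1, 0.5]
grip_width: 0.087
grasp_force: 0.0
```

```bash
python3 - <<'E'
from h import *
go([])
c,p,d=grab('wrist','w5'); P=cloud(c,d); x,y,z=np.moveaxis(P,-1,0)
m=(z>.039)&(z<.047)&(np.hypot(x-.587,y+.343)<.05); print('can top',m.sum())
cn,_=cv2.findContours(m.astype(np.uint8),0,2); k=max(cn,key=cv2.contourArea); e=cv2.minEnclosingCircle(k); uv=e[0]; print(uv,e[1],onplane(c,[uv],.042).round(4), P[m].mean(0))
u,v=map(int,uv); s=45; cr=p[max(0,v-s):v+s,u-s:u+s]; print('origin',u-s,max(0,v-s)); cv2.imwrite('pics/crop5.png',cv2.resize(cr,None,fx=6,fy=6,interpolation=cv2.INTER_CUBIC))
E
```

```text
at [ 0.5091 -0.5013  0.3627] [179.99   0.    65.  ] t 10.1
can top 789
(259.88616943359375, 38.74783706665039) 16.276399612426758 [[ 0.5879 -0.3433  0.042 ]] [ 0.58771528 -0.34326117  0.04277547]
origin 214 0
```

View pics/crop5.png

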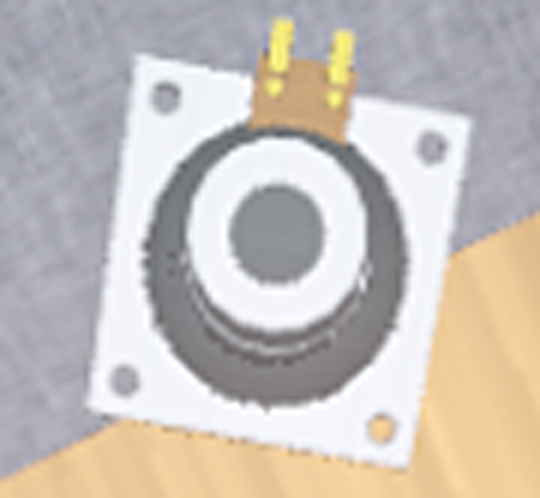

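The close crop shows the square frame with holes at (165,97), (432,147), (381,428) and (124,381), the terminal strip at the top, and the magnet can at (277,235).

```bash
python3 - <<'E'
from h import *
c,p,d=load('w5')
uv=np.array([[165,97],[432,147],[381,428],[124,381]])/6+[214,0]-.42
Q=onplane(c,uv,.002); ce=Q.mean(0); print(Q.round(4),ce.round(4),np.linalg.norm(Q-np.roll(Q,1,0),axis=1).round(4))
e=Q[0]-Q[3]+Q[1]-Q[2]; f=Q[1]-Q[0]+Q[2]-Q[3]; print('y dir',np.degrees(np.arctan2(e[1],e[0])),'x dir',np.degrees(np.arctan2(f[1],f[0])))
go([[ce[0],ce[1],.20],[ce[0],ce[1],.041]],65)
E
```

```text
[[ 0.5789 -0.2924  0.002 ]
 [ 0.6384 -0.3336  0.002 ]
 [ 0.5969 -0.393   0.002 ]
 [ 0.5376 -0.3518  0.002 ]] [ 0.5879 -0.3427  0.002 ] [0.0723 0.0724 0.0725 0.0722]
y dir 55.13020635245575 x dir -34.716934758098304
at [ 0.509  -0.5015  0.3627] [1.7999e+02 1.0000e-02 6.4960e+01] t 10.15
[ 0.5879 -0.3427  0.2   ] shift [177.3   4.3 162.7] len 241.0
[ 0.5879 -0.3427  0.041 ] shift [  0.  -0. 159.] len 159.0
turn [ 0.0002  0.0001 -0.0007]
```

Call:
drive_tool:
  moves:
    - [[25.3,0.6,23.2],[0,0,0],0]
    - [[25.3,0.6,23.2],[0,0,0],0]
    - [[25.3,0.6,23.2],[0,0,0],0]
    - [[25.3,0.6,23.2],[0,0,0],0]
    - [[25.3,0.6,23.2],[0,0,0],0]
    - [[25.3,0.6,23.2],[0,0,0],0]
    - [[25.3,0.6,23.2],[0,0,0],0]
    - [[0,0,30],[0,0,0],0]
    - [[0,0,30],[0,0,0],0]
    - [[0,0,30],[0,0,0],0]
    - [[0,0,0],[0,0,0],0]
    - [[0,0,0],[0,0,0],0]

```text
time_s: 11.15
tool_pos: [0.5866, -0.343, 0.1088]
tool_rot: [-179.8, -0.0, 64.9]
force: [1.0, -0.3, 0.4]
grip_width: 0.0867
grasp_force: 0.0
```

```bash
python3 - <<'E'
from h import *
go([[.5879,-.343,.041]],65)
E
```

```text
at [ 0.5866 -0.343   0.1088] [-1.798e+02 -2.000e-02  6.488e+01] t 11.15
[ 0.5879 -0.343   0.041 ] shift [ 0.5  1.4 67.8] len 68.0
turn [-0.0036 -0.0004 -0.0022]
```

Call:
drive_tool:
  moves:
    - [[0.3,0.5,25],[0,0,0],0]
    - [[0,0,22],[0,0,0],0]
    - [[0,0,20],[0,0,0],0]
    - [[0,0,0],[0,0,0],0]
    - [[0,0,0],[0,0,0],0]
    - [[0,0,0],[0,0,0],0]

```text
time_s: 11.65
tool_pos: [0.5901, -0.3442, 0.0462]
tool_rot: [179.8, 0.0, 64.8]
force: [0.6, -0.1, -0.9]
grip_width: 0.0871
grasp_force: 0.0
```

Call:
drive_tool:
  moves:
    - [[0,0,0],[0,0,0],0.6]
    - [[0,0,0],[0,0,0],0.6]
    - [[0,0,0],[0,0,0],0.7]
    - [[0,0,0],[0,0,0],0.7]
    - [[0,0,0],[0,0,0],0.7]
    - [[0,0,0],[0,0,0],0.7]
    - [[0,0,0],[0,0,0],0.7]
    - [[0,0,0],[0,0,0],0.7]
    - [[0,0,0],[0,0,0],0.7]
    - [[0,0,0],[0,0,0],0.7]
  newtons: 25

```text
time_s: 12.48
tool_pos: [0.5881, -0.3432, 0.0431]
tool_rot: [-180.0, 0.0, 64.8]
force: [-0.9, 0.1, 0.6]
grip_width: 0.0455
grasp_force: 25.0
```

Call:
drive_tool:
  moves:
    - [[0,0,0],[0,0,0],0.75]
    - [[0,0,0],[0,0,0],0.75]
    - [[0,0,-8],[0,0,0],0.75]
    - [[0,0,-12],[0,0,0],0.75]
    - [[0,0,-20],[0,0,0],0.75]
    - [[0,0,-30],[0,0,0],0.75]
    - [[0,0,-20],[0,0,0],0.75]
    - [[0,0,-10],[0,0,0],0.75]
    - [[0,0,0],[0,0,0],0.75]
    - [[0,0,0],[0,0,0],0.75]
  newtons: 40

```text
time_s: 13.32
tool_pos: [0.5884, -0.3434, 0.1434]
tool_rot: [180.0, 0.0, 64.8]
force: [0.1, -0.1, -2.2]
grip_width: 0.0451
grasp_force: 40.0
```

```bash
python3 - <<'E'
from h import *
go([[.5712,-.0661,.143]],90)
go([]);print(env.get_obs()['force'])
E
```

```text
at [ 0.5884 -0.3434  0.1434] [1.7995e+02 2.0000e-02 6.4850e+01] t 13.3167
[ 0.5712 -0.0661  0.143 ] shift [ 2.437e+02 -1.334e+02  2.000e-01] len 278.0
turn [ 0.0007  0.0006 -0.439 ]
at [ 0.5884 -0.3434  0.1434] [1.7995e+02 2.0000e-02 6.4850e+01] t 13.3167
[ 0.14751001 -0.07614681 -2.18552581]
```

```bash
python3 - <<'E'
from h import *
o=env.get_obs(); c=env.get_calibration('wrist'); r=R.from_euler('xyz',o['tool_rot'],degrees=True); T=np.array(c['T'])
print(r.inv().apply(T[:3,3]-o['tool_pos']), r.inv().apply(T[:3,2]))
for f in ('d3','w3'):
    c,p,d=load(f); P=cloud(c,d); x,y,z=np.moveaxis(P,-1,0); m=(z>.15)&(z<.245)&(abs(x-.62)<.1)&(y>.05)&(y<.3); Q=P[m]; print(f,Q.min(0),np.percentile(Q,2,axis=0),np.percentile(Q,98,axis=0))
E
```

```text
[ 0.08291462  0.00024171 -0.14083581] [-0.29943043  0.00158853  0.95411681]
d3 [0.58332153 0.14389031 0.16595312] [0.58553243 0.15212274 0.17543625] [0.63460939 0.24035766 0.2440508 ]
w3 [0.58826591 0.14363928 0.17903591] [0.59330136 0.14689743 0.1880397 ] [0.66629787 0.24419252 0.24427417]
```

Call:
drive_tool:
  moves:
    - [[30.5,-16.7,0],[0,0,0],0.75]
    - [[30.5,-16.7,0],[0,0,0],0.75]
    - [[30.5,-16.7,0],[0,0,0],0.75]
    - [[30.5,-16.7,0],[0,0,0],0.75]
    - [[30.5,-16.7,0],[0,0,0],0.75]
    - [[30.5,-16.7,0],[0,0,0],0.75]
    - [[30.5,-16.7,0],[0,0,0],0.75]
    - [[30.2,-16.5,0],[0,0,0],0.75]
    - [[0,0,0],[0,0,-0.1093],0.75]
    - [[0,0,0],[0,0,-0.1093],0.75]
    - [[0,0,0],[0,0,-0.1093],0.75]
    - [[0,0,0],[0,0,-0.1093],0.75]

```text
time_s: 14.32
tool_pos: [0.5698, -0.0657, 0.1411]
tool_rot: [-179.8, -0.0, 90.3]
force: [0.7, -1.2, -2.3]
grip_width: 0.0452
grasp_force: 40.0
```

Call:
drive_tool:
  moves:
    - [[0,0,20],[0,0,0],0.75]
    - [[0,0,20],[0,0,0],0.75]
    - [[0,0,10],[0,0,0],0.75]
    - [[0,0,0],[0,0,0],0.75]
    - [[0,0,0],[0,0,0],0.75]
    - [[0,0,0],[0,0,0],0.75]
    - [[0,0,0],[0,0,0],0.75]
    - [[0,0,0],[0,0,0],0.75]

```text
time_s: 14.98
tool_pos: [0.5719, -0.066, 0.0942]
tool_rot: [179.9, 0.0, 89.9]
force: [-0.3, 0.1, -1.1]
grip_width: 0.0453
grasp_force: 40.0
```

```bash
python3 - <<'E'
from h import *
a=grab('scene','s6'); b=grab('side','d6'); w=grab('wrist','w6')
go([[.5712,-.0661,.078]],89.9)
o=np.zeros((600,800,3),np.uint8)
o[:300,:400]=cv2.resize(a[1][205:295,215:335],(400,300),interpolation=cv2.INTER_CUBIC)
o[:300,400:]=cv2.resize(b[1][165:255,190:310],(400,300),interpolation=cv2.INTER_CUBIC)
o[300:,:400]=cv2.resize(w[1],(400,300),interpolation=cv2.INTER_AREA)
cv2.imwrite('pics/c6.png',o)
E
```

```text
at [ 0.5715 -0.0661  0.0938] [1.7994e+02 3.0000e-02 8.9890e+01] t 15.1333
[ 0.5712 -0.0661  0.078 ] shift [ 0.  -0.4 15.8] len 16.0
turn [ 0.001   0.0005 -0.0001]
```

View pics/c6.png

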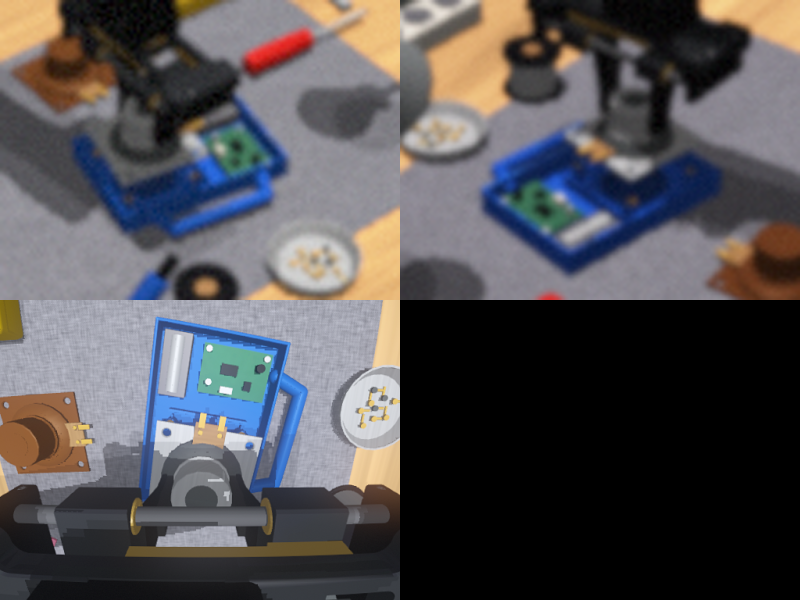

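The wrist view shows the speaker over the grille, with its terminals towards the board and both board-side holes visible. I'll descend to the final height and check the holes.

Call:
drive_tool:
  moves:
    - [[0,0,8],[0,0,0],0.75]
    - [[0,0,7.5],[0,0,0],0.75]
    - [[0,0,0],[0,0,0],0.75]
    - [[0,0,0],[0,0,0],0.75]
    - [[0,0,0],[0,0,0],0.75]
    - [[0,0,0],[0,0,0],0.75]

```text
time_s: 15.63
tool_pos: [0.5713, -0.066, 0.0777]
tool_rot: [180.0, -0.0, 89.9]
force: [-0.3, -0.7, -2.1]
grip_width: 0.0452
grasp_force: 40.0
```

```bash
python3 - <<'E'
from h import *
go([[.5712,-.0661,.078]],89.9)
c,p,d=grab('wrist','w7'); P=cloud(c,d)
cr=p[120:220,190:350]; cv2.imwrite('pics/c7.png',cv2.resize(cr,(800,500),interpolation=cv2.INTER_CUBIC))
hsv=cv2.cvtColor(p,cv2.COLOR_BGR2HSV)
m=(hsv[...,1]<40)&(hsv[...,2]>130)&(P[...,2]>.028)&(P[...,2]<.05); Q=P[m]; print('frame z',len(Q),np.median(Q,0)); A=np.c_[Q[:,:2],np.ones(len(Q))]; print('slopes',np.linalg.lstsq(A,Q[:,2],rcond=None)[0])
E
```

```text
at [ 0.5713 -0.066   0.0777] [179.99  -0.    89.9 ] t 15.6333
[ 0.5712 -0.0661  0.078 ] shift [-0.1 -0.1 -0.3] len 0.0
turn [ 0.0002 -0.      0.0001]
frame z 4588 [ 0.56503868 -0.03781244  0.03838629]
slopes [ 0.00253961 -0.00521508  0.03787692]
```

View pics/c7.png

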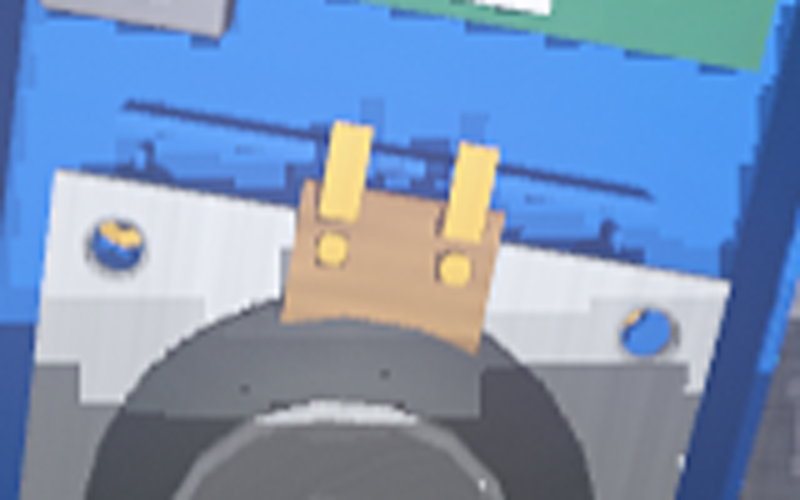

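```bash
python3 - <<'E'
from h import *
c,p,d=load('w7')
uv=np.array([[116,245],[648,332]])/5+[190,120]-.4
H=onplane(c,uv,.0384); S=np.array([[.5417,-.0243],[.6129,-.0365]]); print(H.round(4),'err mm',((H[:,:2]-S)*1000).round(1))
# speaker centre from these two holes
x=H[1]-H[0]; print('sep',np.linalg.norm(x),'yaw',np.degrees(np.arctan2(x[1],x[0])))
u=x[:2]/np.linalg.norm(x[:2]); ce=H[:,:2].mean(0)+.036*np.array([u[1],-u[0]]); print('centre',ce)
E
```

```text
[[ 0.5425 -0.0244  0.0384]
 [ 0.6133 -0.0365  0.0384]] err mm [[ 0.8 -0.1]
 [ 0.4 -0. ]]
sep 0.07182572542301026 yaw -9.701516258337431
centre [ 0.57186883 -0.06594675]
```

The holes are within 1 mm of their posts, the frame is level, and its underside is 15.4 mm above the post tops. The lamp hasn't been touched since I let it go, so I'm handing the job in.

```bash
python3 - <<'E'
from h import *
o=env.get_obs(); print(o['grasp_force'],o['tool_pos'],np.abs(o['joint_velocities']).max())
print(env.sign_off())
E
```

```text
39.999085664749146 [ 0.57137656 -0.06601562  0.07784055] 0.10741385658366466
the job is handed in; nothing more can be done
None
```

I handed the job in with the lamp arm pointing at the middle of the posts and let go, and the speaker held level about 15 mm above them, measured holes within 1 mm and terminals towards the board; the sign-off returned no verdict.

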